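# Set the router's depth dial to its marked line

## Robot

A 6-joint arm with a two-finger parallel gripper is mounted at the origin on the work surface. World frame = base frame: x ahead of the robot, y to its left, z up, the work surface at z = 0. Lengths are in m, angles in rad, forces in N, time in s.
With the tool pointing down it reaches from about 0.35 to 0.85 m from the base axis. Payload 8.1 kg.
Tool frame: the origin (TCP) lies at the very end of the fingers, on their centre line; the grasp point (between the pads) lies 19 mm behind it; x points along the fingers, y is the direction in which the jaws open and shut, and the axes are right-handed (so a half turn about x gives the same grasp; the last joint's range is limited). The gripper opens to 93 mm and grips with 3 to 60 N. Pads are 15 mm wide; open, the fingers measure 128 mm over their backs; the gripper's body (75 mm by 188 mm) begins 65 mm behind the grasp point.
Start: joints at [-1.316, 0.13, 1.488, -0, 1.523, -0.085], TCP at [0.2, -0.566, 0.219] pointing down, gripper open.
Joint ranges: [-2.96, 2.96], [-0.89, 2.26], [0.02, 2.5], [-1.34, 4.48], [0, 2.73], [-2.66, 2.66]. Speed limits (rad/s): [2.39, 2.39, 2.79, 3.14, 3.14, 3.14].

## Interface

Orientations are given as a rotation vector (axis times angle).
In Python, from plant import * gives the robot as it stands. The module is installed in compiled form; this text tells all that it offers.
- The arm moves only by the tool apply_moves, never from a script. Its argument "series" is a list of rows, each an object with "jaw": the gripper's target within -1 to 1 (shut at 1, half-way at 0, fully open at -1); "linear": the shift along the tool's x, y, z normalised to -1 to 1, where 1 is 0.6 m, a list of three; "roll": the turn about the tool's x normalised to -1 to 1, where 1 is 30 degrees. A call has 1 to 20 rows; each row is the pose to reach, as a shift and turn from the pose measured when the call began, along the tool's axes at that moment; what a row does not reach only later rows make up. A row lasts 1/8 s, in which the tool goes at most 62.5 mm and 10.7 degrees, less where a joint would pass 70% of its speed; a pose out of reach is approached as far as the arm can. A call with a number of a shift or a turn outside -1 to 1 is refused whole. A call with a gripper value outside its range is refused whole. The fingers move at their own pace and stop on an object; "force" is the grip in N (left out, the last holds). Time passes only in rows, so rows that repeat a pose let the fingers close. It gives the time, the measured TCP pose, the force and the opening at its end, in the units of the state.
- read_state(): the state, without advancing time (a new reading comes with each control period).
- read_camera(name): name is "scene" or "top"; returns a dict with "pixels" (480x640x3 uint8, blue, green, red), "intrinsics" (3x3 intrinsics, pixels), "D" ([k1, k2, p1, p2, k3] as OpenCV has them; the pictures are not rectified), "rvec" (rotation vector, rad) and "tvec" (3), from world to camera coordinates, as OpenCV has them. Camera axes: x right, y down, z forward; pixel columns grow to the right and rows downward; lengths in m; the calibration is good to about 2 mm. A picture is of the moment at which its call begins. There is no depth.
- close_job(): hands the job in, once; it reports no verdict.
The state is a dict: "t": time; "q": joint angles; "dq": joint speeds; "joint_torque": joint torques, N m; "tool_pos": TCP position; "orientation": TCP orientation; "force": force on the tool from outside, world axes, zero at the start; "wrist_torque": the same for the moment, N m; "opening": finger opening in m.
Only numpy, scipy, OpenCV 4.12 (cv2) and the standard library are available. Lean on these libraries where they do the work, as an engineer would, in place of code of your own. Each camera call takes 0.05 s, during which the arm holds its last target. There are 200 camera calls.

## Task

Turn the round depth dial on the router unit by pushing its upright peg around with a fingertip or the outside of the fingers, until the index mark on the dial's rim lines up with the one long line on the scale plate around it. Do not grip the peg between the fingers, leave the chisel, the jar and the sanding block where they are, and finish clear of the dial.

Things in the scene. Friction and masses are not known exactly. Their poses are not given: they have to be found in the camera images.
- depth_dial: Flat black dial disc, 116 mm across and 12 mm thick, lying level on top of the grey router unit; it turns endlessly either way about its own vertical axis (no end stops) and stays where it is left: stiff friction, about 2.5 to 5 N of push at the peg. Origin: centre of its underside, on the turning axis, 40 mm above the bench; its top face is 12 mm above the origin. z up; its x axis points from the axis towards its white index mark, and its peg stands on the -x side.
- peg_centre (a point): Centre (half-way up) of the peg: a fixed upright aluminium pin 18 mm in diameter that stands 30 mm above the dial's top face, 38 mm from the dial's axis, on the side opposite the index mark. It does not spin or fold; pushing it sideways round the axis turns the dial.
- index_mark (a point): Outer end of the dial's only white line (4 mm wide, 36 mm long, running outwards along a radius to the rim): point 59 mm from the axis, level with the dial's top. It turns with the dial.
- target_line (a point): Inner end of the target line: the single long black line (28 mm long and 6 mm wide; all the other lines are 8.5 mm long and 2 mm wide, one every 20 degrees) on the round white-enamelled scale plate, 180 mm across, that surrounds the dial and is fixed on the unit. Point 59 mm from the dial's axis, on the plate's top face, 12 mm below the dial's top face. The plate is turned differently at each start and does not move during the work.
- router_unit: Fixed grey router unit. Its origin is at bench level, straight below the dial's axis; its near block is 200 mm square and 36 mm high, and a cutter plate 34 mm high (a cutter stub rising to 54 mm, a wooden fence rising to 79 mm) continues on its +x side to 270 mm from the axis.
- chisel_mid (a point): Middle of a loose chisel lying on the bench on the unit's +y side, wooden handle, 270 mm long, 26 mm high. To be left alone.
- jar_mid (a point): Half-way up a loose amber glass jar, 64 mm across and 80 mm high, standing on the bench on the unit's -y side. To be left alone.
- block_mid (a point): Centre of a loose wood-and-cork sanding block, 110 x 65 x 38 mm high, lying on the bench on the unit's -y side. To be left alone.

How it is judged:
On the way:
1. the fingers push the dial (contact force between the fingers and depth_dial above 0.5 N), for 0.1 s.
At the end, for the whole second after the job is handed in: The index mark lies within 4 mm (about 4 degrees) of the long line, the dial is at rest, and chisel, jar and sanding block are within 15 mm of where they were (horizontal distance between index_mark and target_line below 0.004 m and angular speed of depth_dial below 0.05 rad/s and distance of each of chisel_mid, jar_mid, block_mid from where it was at the start of the episode below 0.015 m); the robot touches nothing.
It fails at once if the peg is gripped: it is between the fingers while they touch the dial (horizontal distance between the grasp point and peg_centre below 0.01 m and contact force between the fingers and depth_dial above 0.5 N).
It fails at once if the chisel is lifted, carried or pushed away (distance of chisel_mid from where it was at the start of the episode above 0.025 m).
It fails at once if the jar is lifted, carried or pushed away (distance of jar_mid from where it was at the start of the episode above 0.025 m).
It fails at once if the sanding block is lifted, carried or pushed away (distance of block_mid from where it was at the start of the episode above 0.025 m).
It also fails if it takes over 56 s, if anything falls off the work surface, if the arm or the gripper's body presses on something with over 40 N, if the wrist force passes 120 N, or if a joint passes its speed limit or range.

## Working session

There is one attempt and no reset: what is moved stays moved. The work goes in short steps, Python scripts to look and compute and a tool call to move; the robot and the scene stay as the last step left them, time stands still between calls to the robot, and variables do not carry over. Pictures are saved under pics/ and viewed, about 8 in all and at most 12, crops included, and the job is handed in when it is done.

Besides the shell and the picture viewer there is one more tool, called by a JSON object that holds its "name" and its "arguments", one argument or row to a line. apply_moves: Moves the arm, as the interface text tells. Its arguments: {"type":"object","properties":{"series":{"type":"array"},"force":{"type":"number"}},"required":["series"]}

```bash
mkdir -p pics
python3 - <<'E'
from plant import *
import cv2
s=read_state(); print(s)
for n in("scene","top"):
    c=read_camera(n); cv2.imwrite(f"pics/{n}0.png",c["pixels"])
    R=cv2.Rodrigues(c["rvec"])[0]; print(n,-R.T@c["tvec"].ravel(), c["intrinsics"][0,0],c["D"])
E
```

```text
{'t': 0.0, 'q': array([-1.31637510e+00,  1.31155041e-01,  1.48929325e+00, -7.90920641e-06,
        1.52300429e+00, -8.54100021e-02]), 'dq': array([-0.00062818,  0.00123901,  0.00109007, -0.00027876,  0.00075719,
       -0.00120324]), 'joint_torque': array([ 4.93111238e-04, -5.59840572e+01, -4.91751623e+01,  7.69427698e-02,
        3.53339477e-02, -1.35030209e-04]), 'tool_pos': array([ 0.19986278, -0.56511843,  0.21758345]), 'orientation': array([ 2.03759431,  0.35153479, -2.03793516]), 'force': array([0.47057659, 0.26096601, 0.08104749]), 'wrist_torque': array([-0.00098877, -0.00543595,  0.0051805 ]), 'opening': 0.0931364716657599}
scene [ 1.20768192 -0.3477472   0.91759197] 480.8907639962646 [-0.10704569  0.          0.          0.          0.        ]
top [ 0.39643515 -0.00953175  0.98692901] 493.0962767641074 [0.02496804 0.         0.         0.         0.        ]
```

View pics/top0.png

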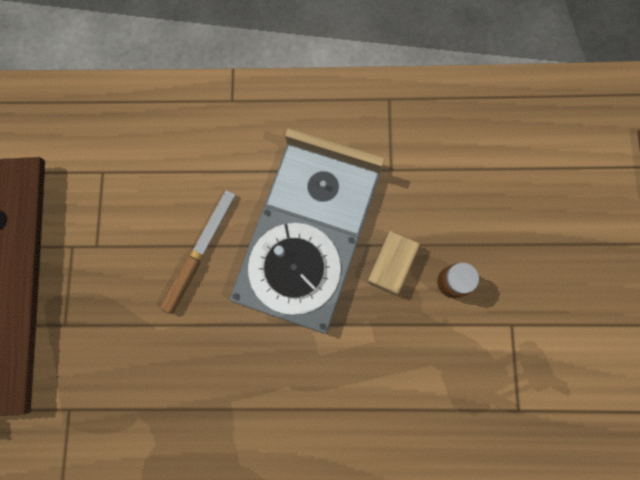

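View pics/scene0.png

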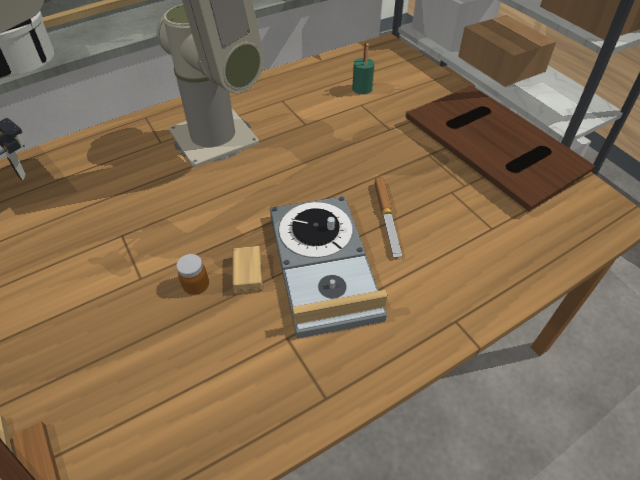

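The top view shows the dial centre near (293,267), the white mark towards (315,290), the peg near (279,251) and the long line near (287,231). Next I'll measure these properly.

```bash
cat > h.py <<'E'
from plant import *
import cv2, numpy as np
def plane(c,px,z):
    px=np.asarray(px,float).reshape(-1,1,2)
    n=cv2.undistortPoints(px,c["intrinsics"],c["D"]).reshape(-1,2)
    R=cv2.Rodrigues(c["rvec"])[0]; o=-R.T@c["tvec"].ravel()
    d=np.c_[n,np.ones(len(n))]@R
    return (o+d*((z-o[2])/d[:,2])[:,None])[:,:2]
def polar(c,ctr,z,r0,r1):
    """gray samples on plane z around ctr: angles (0.5deg) x radii"""
    a=np.radians(np.arange(0,360,.5)); r=np.linspace(r0,r1,12)
    P=np.stack([ctr[0]+np.cos(a)[:,None]*r,ctr[1]+np.sin(a)[:,None]*r,np.full((720,12),z)],-1).reshape(-1,3)
    p=cv2.projectPoints(P,c["rvec"],c["tvec"],c["intrinsics"],c["D"])[0].reshape(720,12,2).astype(np.float32)
    g=cv2.cvtColor(c["pixels"],cv2.COLOR_BGR2GRAY)
    return cv2.remap(g,p[...,0],p[...,1],cv2.INTER_LINEAR).astype(float)
def plate_centre(c,guess=(293,267)):
    hsv=cv2.cvtColor(c["pixels"],cv2.COLOR_BGR2HSV)
    m=((hsv[...,1]<40)&(hsv[...,2]>185)).astype(np.uint8)
    L,lab,st,ce=cv2.connectedComponentsWithStats(m)
    d=[np.hypot(*(ce[i]-guess)) if st[i,4]>800 else 1e9 for i in range(1,L)]
    i=1+int(np.argmin(d)); ys,xs=np.where(lab==i)
    hull=cv2.convexHull(np.c_[xs,ys].astype(np.int32)).reshape(-1,2)
    w=plane(c,hull,.040)
    A=np.c_[2*w,np.ones(len(w))]; s=np.linalg.lstsq(A,(w**2).sum(1),rcond=None)[0]
    return s[:2],np.sqrt(s[2]+s[:2]@s[:2]),st[i]
def circ(v):
    a=np.radians(np.arange(0,360,.5)); return np.degrees(np.angle((v*np.exp(1j*a)).sum()))
E
python3 - <<'E'
from h import *
for n,g in(("top",(293,267)),("scene",(316,228))):
    c=read_camera(n); ctr,r,st=plate_centre(c,g); print(n,ctr,r,st)
    v=polar(c,ctr,.040,.072,.084).mean(1); k=np.argsort(v)[:14]/2; print("long",np.sort(k))
    v=polar(c,ctr,.052,.040,.056).mean(1); k=np.argsort(-v)[:16]/2; print("mark",np.sort(k), v.max())
    v=polar(c,ctr,.082,.034,.042).mean(1); print("peg top",np.sort(np.argsort(-v)[:40]/2))
    if n=="top":
        for nm,p in dict(chisel=[[232,195],[167,308]],block=[[390,233],[418,243],[370,284],[400,294]]).items(): print(nm,plane(c,p,.03))
        print("jar",plane(c,[462,280],.08)); print("unit",plane(c,[[268,207],[357,236],[234,297],[328,331],[288,132],[381,163]],.036))
E
```

```text
top [0.52866667 0.05503483] 0.08845968587343016 [ 248  223   92   91 3099]
long [ 7.5  8.   8.5  9.   9.5 10.  10.5 11.  11.5 12.  12.5 13.  13.5 14. ]
mark [ 39.5  40.   40.5  41.   41.5  42.   42.5  43.   43.5 222.5 223.  223.5
 224.  224.5 225.  225.5] 177.75
peg top [ 35.5  36.   36.5  37.   37.5  38.   38.5  39.   39.5  40.   40.5  41.
  41.5  42.   42.5  43.   43.5  44.   44.5  45.   45.5  46.   46.5  47.
  47.5  48.   48.5  49.   49.5  50.   50.5  51.   51.5  52.   52.5 220.5
 221.  221.5 222.  222.5]
chisel [[0.6778812  0.18140555]
 [0.45149845 0.30017186]]
block [[ 0.59806637 -0.13456199]
 [ 0.57775578 -0.18872101]
 [ 0.4972036  -0.0931302 ]
 [ 0.4778327  -0.15037154]]
jar [[ 0.49911813 -0.25654449]]
unit [[ 0.65087245  0.10732635]
 [ 0.59106732 -0.06907005]
 [ 0.47193842  0.16967793]
 [ 0.40745298 -0.01133256]
 [ 0.80948691  0.06905395]
 [ 0.7411681  -0.11961545]]
scene [0.52760348 0.05736143] 0.08911232108773745 [ 279  202   73   55 1454]
long [ 8.   8.5  9.   9.5 10.  10.5 11.  11.5 12.  12.5 13.  13.5 14.  14.5]
mark [ 83.5  84.   84.5  85.   85.5  86.   86.5 220.5 221.  221.5 222.  222.5
 223.  223.5 224.  224.5] 188.41666666666666
peg top [122.5 127.5 128.5 129.5 131.5 132.  132.5 133.  133.5 134.  134.5 135.
 135.5 148.  148.5 149.  149.5 150.  150.5 151.  151.5 152.  152.5 153.
 153.5 154.  154.5 155.  155.5 156.  156.5 157.  157.5 158.  158.5 159.
 159.5 160.  160.5 161. ]
```

```bash
cat >> h.py <<'E'
AX=np.array([.528,.056])
def show():
    s=read_state(); R=cv2.Rodrigues(s["orientation"])[0]
    yaw=np.degrees(np.arctan2(R[1,1],R[0,1]))
    print("t",round(s["t"],2),"tcp",s["tool_pos"].round(4),"yaw_y",yaw.round(1),"q",s["q"].round(2),"F",s["force"].round(1),"op",s["opening"].round(4))
    return s,R,yaw
def to(p,yaw,s,R,y0):
    l=R.T@(np.asarray(p)-s["tool_pos"])/.6
    print(l.round(4).tolist(),"roll",round(-(yaw-y0)/30,3))
def push(theta,yoff=0,gap=.0165):
    t=np.radians(theta); u=np.array([np.cos(t),np.sin(t)]); n=np.array([-u[1],u[0]])
    return AX+.038*u-gap*n
E
python3 - <<'E'
from h import *
a=show(); print(a[1].round(3))
p=push(44,gap=.035); print(p)
to([*p,.16],a[2],*a)
E
```

```text
Traceback (most recent call last):
  File "h.py", line 32, in show
    print("t",round(s["t"],2),"tcp",s["tool_pos"].round(4),"yaw_y",yaw.round(1),"q",s["q"].round(2),"F",s["force"].round(1),"op",s["opening"].round(4))
                                                                                                                                 ^^^^^^^^^^^^^^^^^^
AttributeError: 'float' object has no attribute 'round'
```

```bash
sed -i 's/s\["opening"\].round(4)/round(s["opening"],4)/' h.py
python3 - <<'E'
from h import *
a=show(); print(a[1].round(3))
p=push(44,gap=.035); print(p)
to([*p,.16],a[2],*a)
E
```

```text
t 0.2 tcp [ 0.1999 -0.5653  0.218 ] yaw_y -70.5 q [-1.32  0.13  1.49  0.    1.52 -0.09] F [-0.9 -0.1  0. ] op 0.0928
[[-0.     0.333 -0.943]
 [ 0.001 -0.943 -0.333]
 [-1.    -0.001 -0.   ]]
[0.57964796 0.05722013]
[0.0976, -0.7672, -0.9425] roll -0.0
```

{"name": "apply_moves", "arguments": {
  "series": [
    {"jaw": 1,"linear": [0.1,-0.75,-0.95],"roll": -0.82},
    {"jaw": 1,"linear": [0.1,-0.75,-0.95],"roll": -0.82},
    {"jaw": 1,"linear": [0.1,-0.75,-0.95],"roll": -0.82},
    {"jaw": 1,"linear": [0.1,-0.75,-0.95],"roll": -0.82},
    {"jaw": 1,"linear": [0.1,-0.75,-0.95],"roll": -0.82},
    {"jaw": 1,"linear": [0.1,-0.75,-0.95],"roll": -0.82},
    {"jaw": 1,"linear": [0.1,-0.75,-0.95],"roll": -0.82},
    {"jaw": 1,"linear": [0.1,-0.75,-0.95],"roll": -0.82},
    {"jaw": 1,"linear": [0.1,-0.75,-0.95],"roll": -0.82},
    {"jaw": 1,"linear": [0.1,-0.75,-0.95],"roll": -0.82},
    {"jaw": 1,"linear": [0.1,-0.75,-0.95],"roll": -0.82},
    {"jaw": 1,"linear": [0.1,-0.75,-0.95],"roll": -0.82},
    {"jaw": 1,"linear": [0.15,-0.75,-0.95],"roll": -0.82},
    {"jaw": 1,"linear": [0.15,-0.75,-0.95],"roll": -0.82},
    {"jaw": 1,"linear": [0.15,-0.75,-0.95],"roll": -0.82},
    {"jaw": 1,"linear": [0.15,-0.75,-0.95],"roll": -0.82}
  ],
  "force": 20
}}

```text
t: 2.2
tool_pos: [0.588, 0.0484, 0.1301]
orientation: [1.773, 0.716, -1.769]
force: [0.8, 0.5, 0.4]
opening: 0.0006
```

Run:
```python
from h import *
a=show()
to([*push(44,gap=.043),.062],-46,*a)
c=read_camera("scene"); cv2.imwrite("pics/s1.png",cv2.resize(c["pixels"][120:320,190:460],None,fx=2.9,fy=2.9))
```

```text
t 2.2 tcp [0.588  0.0484 0.1301] yaw_y -46.0 q [-0.01  0.16  1.62  0.    1.36  0.8 ] F [0.8 0.5 0.4] op 0.0006
[0.1136, -0.007, 0.0001] roll 0.0
```

View pics/s1.png

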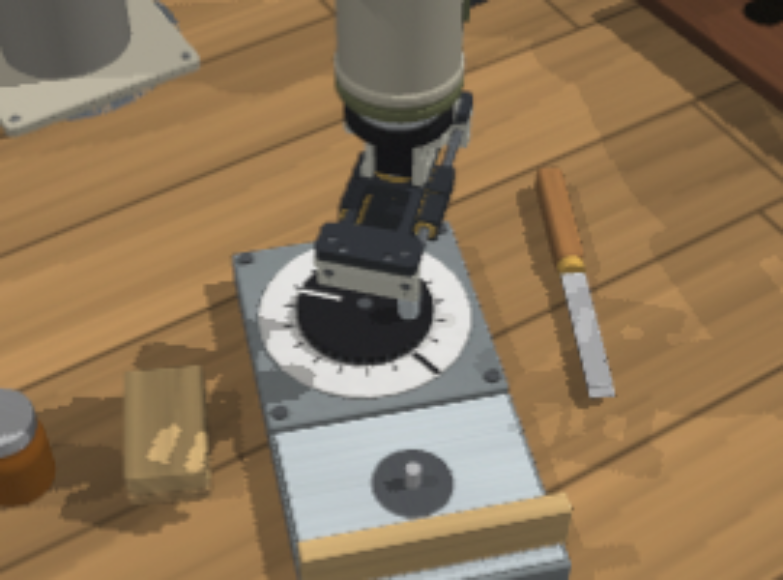

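Run:
```python
from h import *
s,R,y=show()
c=read_camera("scene"); im=cv2.resize(c["pixels"][120:320,190:460],None,fx=2.9,fy=2.9)
def pr(p): 
    q=cv2.projectPoints(np.array([s["tool_pos"]+R@np.array(p)]),c["rvec"],c["tvec"],c["intrinsics"],c["D"])[0].ravel()
    return tuple(((q-[190,120])*2.9).round().astype(int).tolist())
for x in(0,-.019,-.084):
    cv2.line(im,pr([x,-.0175,0]),pr([x,.0175,0]),(0,0,255),1); cv2.line(im,pr([x,0,-.0075]),pr([x,0,.0075]),(0,255,0),1)
cv2.imwrite("pics/s2.png",cv2.resize(im[150:350,250:500],None,fx=3,fy=3))
```

```text
t 2.25 tcp [0.588  0.0484 0.1301] yaw_y -46.0 q [-0.01  0.16  1.62  0.    1.36  0.8 ] F [-0.1  0.  -0.6] op 0.0007
```

View pics/s2.png

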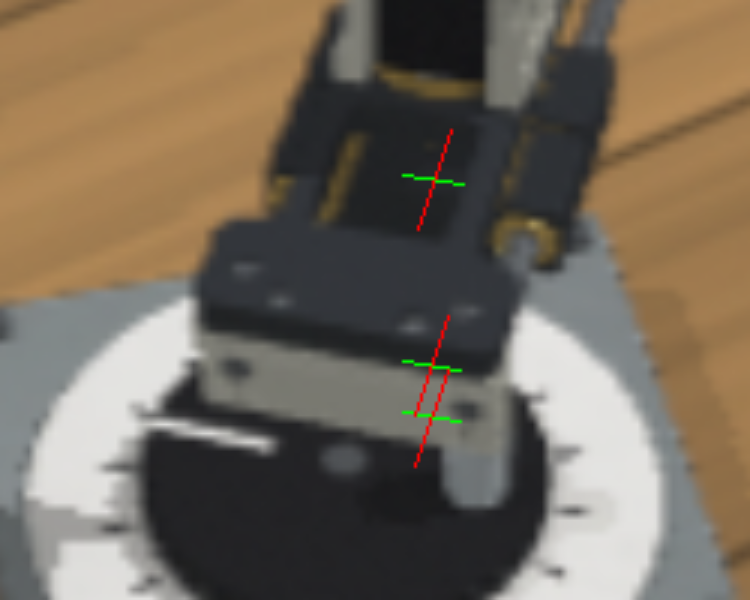

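The grey block in that picture is the near end of the gripper's body, which hides the fingers. It stays well above everything else in the scene. I'll descend, then start the arc.

{"name": "apply_moves", "arguments": {
  "series": [
    {"jaw": 1,"linear": [0.04,-0.007,0],"roll": 0},
    {"jaw": 1,"linear": [0.08,-0.007,0],"roll": 0},
    {"jaw": 1,"linear": [0.114,-0.007,0],"roll": 0},
    {"jaw": 1,"linear": [0.114,-0.007,0],"roll": 0},
    {"jaw": 1,"linear": [0.114,-0.007,0],"roll": 0}
  ]
}}

```text
t: 2.92
tool_pos: [0.5857, 0.0515, 0.0624]
orientation: [1.774, 0.716, -1.768]
force: [0.9, 0.8, 0.2]
opening: 0.0003
```

```bash
cat >> h.py <<'E'
def arc(thetas,gap=.0265,z=.062):
    a=show()
    for th in thetas: to([*push(th,gap=gap),z],th-90,*a)
E
python3 - <<'E'
from h import *
arc([44,50,56,62,68,73])
E
```

```text
t 2.92 tcp [0.5857 0.0515 0.0624] yaw_y -46.0 q [-0.    0.22  1.68  0.    1.24  0.8 ] F [0.9 0.8 0.2] op 0.0003
[0.0006, -0.0281, 0.0007] roll 0.0
[0.0006, -0.0349, -0.0036] roll -0.2
[0.0006, -0.0422, -0.0071] roll -0.4
[0.0006, -0.0498, -0.0098] roll -0.6
[0.0006, -0.0576, -0.0118] roll -0.8
[0.0006, -0.0643, -0.0128] roll -0.966
```

{"name": "apply_moves", "arguments": {
  "series": [
    {"jaw": 1,"linear": [0,-0.015,0],"roll": 0},
    {"jaw": 1,"linear": [0,-0.028,0.0007],"roll": 0},
    {"jaw": 1,"linear": [0,-0.035,-0.0036],"roll": -0.2},
    {"jaw": 1,"linear": [0,-0.042,-0.0071],"roll": -0.4},
    {"jaw": 1,"linear": [0,-0.05,-0.0098],"roll": -0.6},
    {"jaw": 1,"linear": [0,-0.0576,-0.0118],"roll": -0.8},
    {"jaw": 1,"linear": [0,-0.0643,-0.0128],"roll": -0.966},
    {"jaw": 1,"linear": [0,-0.0643,-0.0128],"roll": -0.966}
  ]
}}

```text
t: 3.92
tool_pos: [0.5646, 0.0849, 0.063]
orientation: [1.427, 1.052, -1.421]
force: [1.6, -1.7, 0.0]
opening: 0.0005
```

Run:
```python
from h import *
arc([79,85,91,97,102])
for n in("top","scene"):
    c=read_camera(n)
    v=polar(c,AX,.052,.040,.056).mean(1); k=np.argsort(-v)[:24]/2; print(n,"bright",np.sort(k))
```

```text
t 3.92 tcp [0.5646 0.0849 0.063 ] yaw_y -17.0 q [0.06 0.18 1.73 0.   1.23 0.36] F [ 1.6 -1.7  0. ] op 0.0005
[0.0016, -0.007, -0.0037] roll -0.2
[0.0016, -0.0143, -0.0073] roll -0.4
[0.0016, -0.0219, -0.01] roll -0.6
[0.0016, -0.0298, -0.012] roll -0.8
[0.0016, -0.0364, -0.0129] roll -0.967
top bright [ 16.   16.5  17.  166.  166.5 167.  167.5 168.  168.5 169.  169.5 170.
 170.5 171.  192.  192.5 193.  193.5 194.  194.5 348.5 349.  349.5 350. ]
scene bright [ 42.5  43.   43.5  44.   56.5  57.   57.5  58.   58.5  59.   59.5  60.
  60.5  61.   61.5  62.  244.5 245.  245.5 246.  246.5 247.  247.5 248. ]
```

{"name": "apply_moves", "arguments": {
  "series": [
    {"jaw": 1,"linear": [0.001,-0.007,-0.0037],"roll": -0.2},
    {"jaw": 1,"linear": [0.001,-0.0143,-0.0073],"roll": -0.4},
    {"jaw": 1,"linear": [0.001,-0.0219,-0.01],"roll": -0.6},
    {"jaw": 1,"linear": [0.001,-0.0298,-0.012],"roll": -0.8},
    {"jaw": 1,"linear": [0.001,-0.0364,-0.0129],"roll": -0.967},
    {"jaw": 1,"linear": [0.001,-0.0364,-0.0129],"roll": -0.967}
  ]
}}

```text
t: 4.78
tool_pos: [0.5466, 0.0992, 0.0628]
orientation: [1.06, 1.297, -1.052]
force: [2.6, 1.9, 2.0]
opening: 0.0002
```

Run:
```python
from h import *
arc([108,114,120,126,131])
for n in("top","scene"):
    c=read_camera(n)
    v=polar(c,AX,.052,.040,.056).mean(1); k=np.argsort(-v)[:24]/2; print(n,"bright",np.sort(k))
cv2.imwrite("pics/s3.png",cv2.resize(c["pixels"][150:300,220:420],None,fx=4,fy=4))
```

```text
t 4.78 tcp [0.5466 0.0992 0.0628] yaw_y 11.8 q [ 0.09  0.14  1.78  0.    1.22 -0.12] F [2.6 1.9 2. ] op 0.0002
[0.0014, -0.0079, -0.0036] roll -0.206
[0.0013, -0.0152, -0.0072] roll -0.406
[0.0013, -0.0228, -0.0099] roll -0.606
[0.0013, -0.0307, -0.0118] roll -0.806
[0.0012, -0.0373, -0.0128] roll -0.973
top bright [ 19.   19.5  20.   20.5  21.   21.5  22.   22.5  23.   23.5 138.5 139.
 163.5 164.  164.5 165.  165.5 166.  166.5 167.  167.5 168.  168.5 169. ]
scene bright [100.5 101.  101.5 102.  102.5 103.  103.5 104.  104.5 105.  105.5 106.
 106.5 107.  107.5 108.  108.5 109.  274.  274.5 275.  275.5 276.  276.5]
```

View pics/s3.png

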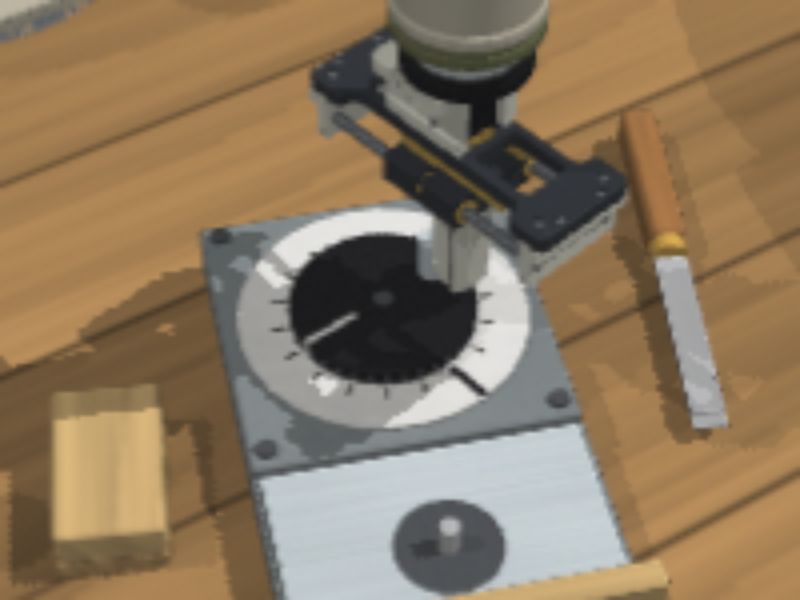

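The picture shows the fingers pushing the peg. The white mark is at about 275°, with its outer end at (308,340) in the crop, so it lags the command by a steady 7° or so.

{"name": "apply_moves", "arguments": {
  "series": [
    {"jaw": 1,"linear": [0.001,-0.0079,-0.0036],"roll": -0.206},
    {"jaw": 1,"linear": [0.001,-0.0152,-0.0072],"roll": -0.406},
    {"jaw": 1,"linear": [0.001,-0.0228,-0.0099],"roll": -0.606},
    {"jaw": 1,"linear": [0.001,-0.0307,-0.0118],"roll": -0.806},
    {"jaw": 1,"linear": [0.001,-0.0373,-0.0128],"roll": -0.973},
    {"jaw": 1,"linear": [0.001,-0.0373,-0.0128],"roll": -0.973}
  ]
}}

```text
t: 5.62
tool_pos: [0.5232, 0.1023, 0.0623]
orientation: [0.674, 1.461, -0.667]
force: [2.0, 4.5, 2.3]
opening: 0.0004
```

Run:
```python
from h import *
arc([137,143,149,155,160])
for n in("scene",):
    c=read_camera(n)
    v=polar(c,AX,.052,.040,.056).mean(1); v[:360]=0; k=np.argsort(-v)[:10]/2; print(n,"bright",np.sort(k))
```

```text
t 5.62 tcp [0.5232 0.1023 0.0623] yaw_y 40.8 q [ 0.1   0.08  1.84  0.    1.22 -0.62] F [2.  4.5 2.3] op 0.0004
[0.0005, -0.0074, -0.0041] roll -0.206
[0.0004, -0.0147, -0.0076] roll -0.406
[0.0004, -0.0223, -0.0103] roll -0.606
[0.0003, -0.0301, -0.0122] roll -0.806
[0.0003, -0.0368, -0.0132] roll -0.973
scene bright [304.  304.5 305.  305.5 306.  306.5 307.  307.5 308.  308.5]
```

{"name": "apply_moves", "arguments": {
  "series": [
    {"jaw": 1,"linear": [0.0005,-0.0074,-0.0041],"roll": -0.206},
    {"jaw": 1,"linear": [0.0005,-0.0147,-0.0076],"roll": -0.406},
    {"jaw": 1,"linear": [0.0004,-0.0223,-0.0103],"roll": -0.606},
    {"jaw": 1,"linear": [0.0004,-0.0301,-0.0122],"roll": -0.806},
    {"jaw": 1,"linear": [0.0004,-0.0368,-0.0132],"roll": -0.973},
    {"jaw": 1,"linear": [0.0004,-0.0368,-0.0132],"roll": -0.973}
  ]
}}

```text
t: 6.42
tool_pos: [0.5012, 0.0938, 0.0618]
orientation: [0.279, 1.549, -0.275]
force: [0.6, 2.3, 2.3]
opening: 0.0005
```

Run:
```python
from h import *
arc([166,172,178,184,187,189])
for n in("scene",):
    c=read_camera(n)
    v=polar(c,AX,.052,.040,.056).mean(1); v[:360]=0; k=np.argsort(-v)[:10]/2; print(n,"bright",np.sort(k))
```

```text
t 6.42 tcp [0.5012 0.0938 0.0618] yaw_y 69.8 q [ 0.08  0.02  1.9   0.    1.22 -1.14] F [0.6 2.3 2.3] op 0.0005
[-0.0004, -0.0065, -0.004] roll -0.208
[-0.0005, -0.0138, -0.0075] roll -0.408
[-0.0005, -0.0214, -0.0102] roll -0.608
[-0.0005, -0.0293, -0.0121] roll -0.808
[-0.0006, -0.0333, -0.0128] roll -0.908
[-0.0006, -0.036, -0.0131] roll -0.975
scene bright [335.5 336.  336.5 337.  337.5 338.  338.5 339.  339.5 340. ]
```

{"name": "apply_moves", "arguments": {
  "series": [
    {"jaw": 1,"linear": [0,-0.0065,-0.004],"roll": -0.208},
    {"jaw": 1,"linear": [0,-0.0138,-0.0075],"roll": -0.408},
    {"jaw": 1,"linear": [0,-0.0214,-0.0102],"roll": -0.608},
    {"jaw": 1,"linear": [0,-0.0293,-0.0121],"roll": -0.808},
    {"jaw": 1,"linear": [0,-0.0293,-0.0121],"roll": -0.808}
  ]
}}

```text
t: 7.1
tool_pos: [0.488, 0.0795, 0.0614]
orientation: [-0.05, 1.567, 0.053]
force: [-0.0, 1.2, 1.4]
opening: 0.0009
```

Run:
```python
from h import *
arc([186,188,190,192,194])
for n in("scene","top"):
    c=read_camera(n)
    for ctr in(AX,plate_centre(c,(316,228) if n=="scene" else (293,267))[0]):
        v=np.roll(polar(c,ctr,.052,.040,.056).mean(1),120)[:240]; k=np.argsort(-v)[:10]/2-60
        w=np.roll(polar(c,ctr,.040,.072,.084).mean(1),120)[:240]; k2=np.argsort(w)[:10]/2-60; print(n,ctr,"mark",k.mean(),np.ptp(k),"line",k2.mean(),np.ptp(k2))
    if n=="scene": cv2.imwrite("pics/s4.png",cv2.resize(c["pixels"][170:290,240:400],None,fx=5,fy=5,interpolation=2))
```

```text
t 7.1 tcp [0.488  0.0795 0.0614] yaw_y 93.7 q [ 0.06 -0.02  1.94  0.    1.22 -1.58] F [-0.   1.2  1.4] op 0.0009
[-0.001, -0.0018, -0.0011] roll -0.075
[-0.001, -0.0041, -0.0025] roll -0.142
[-0.001, -0.0065, -0.0039] roll -0.208
[-0.001, -0.0088, -0.0051] roll -0.275
[-0.001, -0.0113, -0.0063] roll -0.342
scene [0.528 0.056] mark 3.25 4.5 line 12.75 4.5
scene [0.68300114 0.00424831] mark 43.25 4.5 line -6.6 13.0
top [0.528 0.056] mark 43.3 14.5 line -4.1 32.5
top [6.84990136e-01 2.39497144e-04] mark 56.9 8.0 line -18.65 22.5
```

View pics/s4.png

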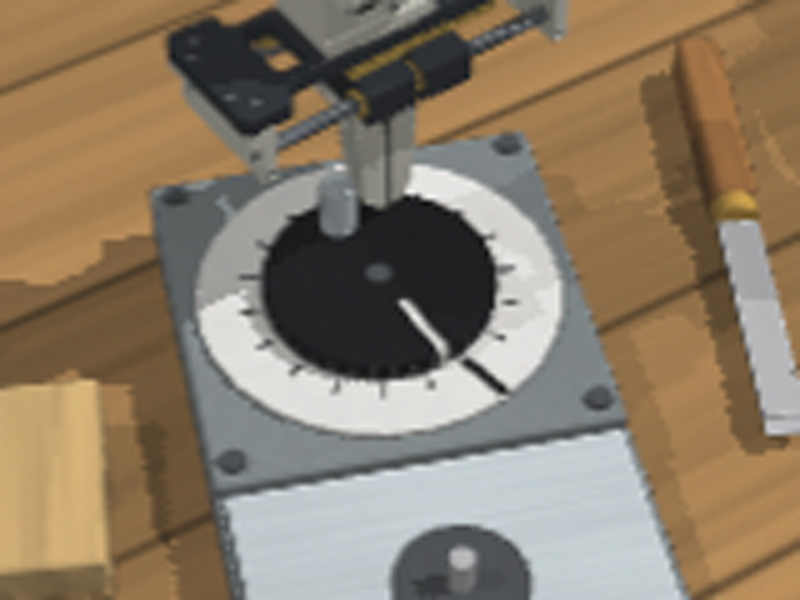

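The mark's outer end at (445,355) is still about 8–9° short of the long line, which starts at (465,360).

{"name": "apply_moves", "arguments": {
  "series": [
    {"jaw": 1,"linear": [0,-0.0041,-0.0025],"roll": -0.142},
    {"jaw": 1,"linear": [0,-0.0077,-0.0045],"roll": -0.24},
    {"jaw": 1,"linear": [0,-0.0077,-0.0045],"roll": -0.24},
    {"jaw": 1,"linear": [0,-0.0077,-0.0045],"roll": -0.24}
  ]
}}

```text
t: 7.7
tool_pos: [0.4856, 0.0748, 0.0611]
orientation: [-0.147, 1.563, 0.149]
force: [-1.6, 2.5, 1.1]
opening: 0.0002
```

```bash
cat > chk.py <<'E'
from h import *
show()
for n in("scene","top"):
    c=read_camera(n)
    for ctr in([.5287,.055],[.528,.056],[.5276,.0574]):
        v=np.roll(polar(c,ctr,.052,.030,.056).mean(1),120)[:240]; k=np.argsort(-v)[:10]/2-60
        w=np.roll(polar(c,ctr,.040,.066,.084).mean(1),120)[:240]; k2=np.argsort(w)[:10]/2-60; print(n,ctr,"mark",k.mean(),np.ptp(k),"line",k2.mean(),np.ptp(k2))
E
python3 chk.py; python3 -c "
from h import *
arc([192,193,194,195,196])"
```

```text
t 7.7 tcp [0.4856 0.0748 0.0611] yaw_y 100.8 q [ 0.05 -0.03  1.95  0.    1.22 -1.71] F [-1.6  2.5  1.1] op 0.0002
scene [0.5287, 0.055] mark 11.75 4.5 line 13.25 4.5
scene [0.528, 0.056] mark 10.25 4.5 line 12.75 4.5
scene [0.5276, 0.0574] mark 8.25 4.5 line 11.75 4.5
top [0.5287, 0.055] mark 49.5 11.0 line -0.7 31.5
top [0.528, 0.056] mark 46.85 14.5 line -1.25 32.0
top [0.5276, 0.0574] mark 44.9 14.0 line 0.5 17.0
t 7.8 tcp [0.4855 0.0748 0.0611] yaw_y 100.8 q [ 0.05 -0.03  1.95  0.    1.22 -1.71] F [-1.   2.   1.8] op 0.0003
[-0.0014, -0.0012, -0.0006] roll -0.039
[-0.0015, -0.0024, -0.0013] roll -0.072
[-0.0015, -0.0035, -0.0021] roll -0.106
[-0.0015, -0.0047, -0.0028] roll -0.139
[-0.0015, -0.0058, -0.0034] roll -0.172
```

{"name": "apply_moves", "arguments": {
  "series": [
    {"jaw": 1,"linear": [0,-0.0024,-0.0013],"roll": -0.072},
    {"jaw": 1,"linear": [0,-0.0027,-0.0015],"roll": -0.08},
    {"jaw": 1,"linear": [0,-0.0027,-0.0015],"roll": -0.08},
    {"jaw": 1,"linear": [0,0.03,0],"roll": -0.08},
    {"jaw": 1,"linear": [0,0.03,0],"roll": -0.08},
    {"jaw": 1,"linear": [-0.1,0.03,0],"roll": -0.08},
    {"jaw": 1,"linear": [-0.2,0.03,0],"roll": -0.08},
    {"jaw": 1,"linear": [-0.25,0.03,0],"roll": -0.08},
    {"jaw": 1,"linear": [-0.25,-0.2,-0.04],"roll": -0.08},
    {"jaw": 1,"linear": [-0.25,-0.5,-0.1],"roll": -0.08},
    {"jaw": 1,"linear": [-0.25,-0.74,-0.14],"roll": -0.08},
    {"jaw": 1,"linear": [-0.25,-0.74,-0.14],"roll": -0.08},
    {"jaw": 1,"linear": [-0.25,-0.74,-0.14],"roll": -0.08},
    {"jaw": 1,"linear": [-0.25,-0.74,-0.14],"roll": -0.08},
    {"jaw": 1,"linear": [-0.25,-0.74,-0.14],"roll": -0.08}
  ]
}}

```text
t: 9.68
tool_pos: [0.4848, -0.3482, 0.2103]
orientation: [-0.18, 1.56, 0.181]
force: [0.4, 0.3, 0.7]
opening: 0.0004
```

```bash
python3 chk.py;  python3 - <<'E'
from h import *
c=read_camera("top"); print(plate_centre(c))
cv2.imwrite("pics/t5.png",cv2.resize(c["pixels"][210:330,150:310],None,fx=5,fy=5,interpolation=2))
a=c["pixels"]; b=cv2.imread("pics/top0.png")
d=(cv2.absdiff(a,b).max(2)>50); print("chisel px changed",d[185:315,155:240].sum(),"block",d[225:300,365:422].sum(),"jar",d[260:300,436:482].sum())
E
```

```text
t 9.68 tcp [ 0.4848 -0.3482  0.2103] yaw_y 103.2 q [-0.71  0.12  1.51  0.    1.51 -2.51] F [0.4 0.3 0.7] op 0.0004
scene [0.5287, 0.055] mark 13.75 4.5 line 13.25 4.5
scene [0.528, 0.056] mark 12.25 4.5 line 12.75 4.5
scene [0.5276, 0.0574] mark 10.25 4.5 line 11.75 4.5
top [0.5287, 0.055] mark 9.25 4.5 line 11.25 4.5
top [0.528, 0.056] mark 8.25 4.5 line 10.25 4.5
top [0.5276, 0.0574] mark 6.25 4.5 line 9.25 4.5
(array([0.52780262, 0.05468369]), np.float64(0.08800390535500989), array([ 249,  224,   91,   90, 2908], dtype=int32))
chisel px changed 0 block 0 jar 0
```

View pics/t5.png

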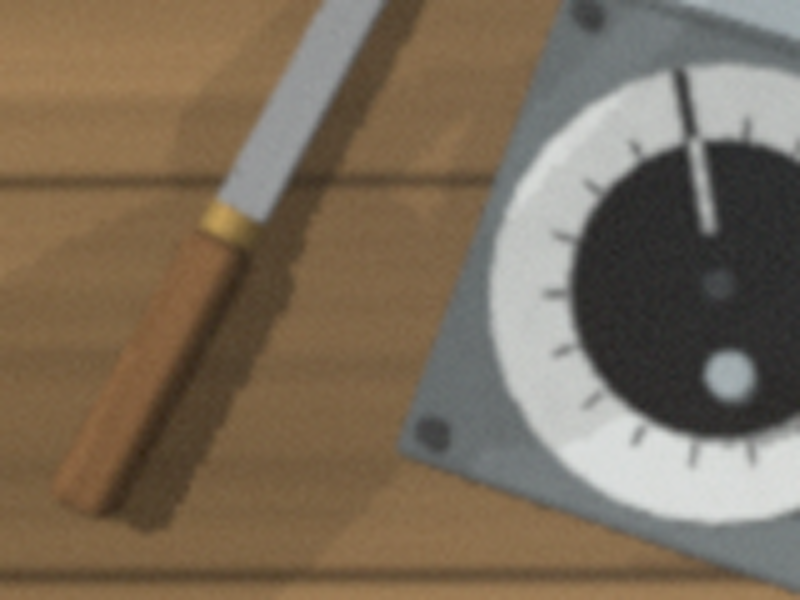

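```bash
python3 -c "
from plant import *
print(close_job())"
```

```text
the job is handed in; nothing more can be done
None
```

I turned the dial about 147° anticlockwise, pushing the peg with the outside of the closed fingers. I then backed off, raised the arm and moved it clear, and handed the job in after about 10 s of robot time. No verdict was reported.

- **Alignment:** in the last checks from both cameras, the index mark reads roughly 0–3° short of the long line. My best estimate is 1–2°, or 1–2 mm at the rim, against the 4 mm limit. The two views differ by about 2°, because the axis position is only known to 1–2 mm.
- **Loose objects:** the chisel, jar and sanding block show no changed pixels against the first top picture.
- **Force:** the pushes I measured stayed within about 5 N. The tool was free of contact at the end.

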